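Unhook the short bin from the rail rack

ROBOT

A 6-joint arm with a two-finger parallel gripper is mounted at the origin on a cart in front of the work surface, level with it; the furniture and walls round the work are solid. World frame = base frame: x ahead of the robot, y to its left, z up, the work surface at z = 0. Lengths are in mm, angles in rad, forces in N, time in s.
With the tool pointing down it reaches from about 350 to 975 mm from the base axis. Payload 7.1 kg.
Tool frame: the origin (TCP) lies at the very end of the fingers, on their centre line; the grasp point (between the pads) lies 19 mm behind it; z points along the fingers, y is the line along which they close (so a half turn about z gives the same grasp; the last joint's range is limited). The gripper opens to 88 mm and grips with 3 to 60 N. Pads are 20 mm wide; open, the fingers measure 115 mm over their backs; the gripper's body (75 mm by 178 mm) begins 61 mm behind the grasp point.
Start: joints at [1.282, 0.423, 1.63, -0, 1.089, -0.019], TCP at [166.555, 602.382, 222.675] pointing down, gripper open.
Joint ranges: [-3, 3], [-0.9, 2.11], [0.09, 2.58], [-1.31, 4.45], [0.11, 2.69], [-2.54, 2.54]. Speed limits (rad/s): [2.39, 2.39, 3.01, 3.14, 3.14, 3.14].

INTERFACE

Orientations are given as a rotation vector (axis times angle).
In Python, from workcell import get_obs, get_image, job, models gives the robot as it stands.
- The arm moves only by the tool jog_arm, never from a script. Its argument "increments" is one flat list of numbers, 7 for each row, row after row: the turn, a rotation vector about the tool's x, y, z in degrees, then the shift along the tool's x, y, z in mm, then the opening in per cent of the stroke, from 0 (shut) to 100 (fully open). A call has 1 to 12 rows; each row shifts and turns the commanded pose from where the row before left it, along the tool's axes as they then stand; what a row does not reach is not made up. A row lasts 1/8 s, in which the tool goes at most 62.5 mm and 10.7 degrees, less where a joint would pass 70% of its speed; a pose out of reach is approached as far as the arm can. A call is refused whole if a number of a shift passes 62.5 or a number of a turn 10.7, either way. A call with a gripper value outside its range is refused whole. The fingers move at their own pace and stop on an object; the grip force is fixed at half the most. Time passes only in rows, so rows that do not move let the fingers close. It gives the time, the measured TCP pose, the force, the opening and the grip force at its end, in the units of the state.
- get_obs(): the state, without advancing time (a new reading comes with each control period).
- get_image(name): name is "scene" or "top"; returns a dict with "pixels" (400x640x3 uint8, blue, green, red), "depth" (400x640 float32, mm along the optical axis (not along the pixel's ray), 0 where there is no reading), "fx", "fy", "cx", "cy" (pixels), "cam_to_world" (4x4, takes a point from camera to world coordinates). Camera axes: x right, y up, looking along -z (the intrinsics and any distortion apply to the point x, -y, -z); pixel columns grow to the right and rows downward; lengths in mm; the calibration is good to about 2 mm. A picture is of the moment at which its call begins.
- job.close_job(): hands the job in; it is judged then, once.
Trained networks look in the newest picture that a camera, given by its name, has taken for a name from the list of things; names that differ only in an ending like _2 or _b are one class to them, and where a whole thing is asked for, a point or a joint stands for the part that bears it (a point fixed in the world has none). Each returns a list of dicts, best first, with "p" (0 to 1); they miss things now and then, are a little off and sometimes report something else, mostly with a low value. They report only what shows in the picture. A call takes as long as a camera call. They do not tell look-alikes from the thing itself.
- models.look_for(target, camera): "centre" ([x, y, z] in mm, in world coordinates, good to about 4 mm: the middle of the surface that is visible of it).
- models.regions_of(target, camera): "region" (400x640 bool, what is visible of it).
The state is a dict: "t": time; "qpos": joint angles; "qvel": joint speeds; "joint_torque": joint torques, N m; "ee_pos": TCP position; "orientation": TCP orientation; "ft_force": force on the tool from outside, world axes, zero at the start; "moment": the same for the moment, N m; "width": finger opening in mm; "grasp_force": force on a finger pad.
Only numpy, scipy, OpenCV 4.12 (cv2) and the standard library are available. Lean on these libraries where they do the work, as an engineer would, in place of code of your own. Each camera call takes 0.05 s, during which the arm holds its last target. There are 200 camera calls.

TASK

Take the shorter of the two bins down from the rail rack: tilt its front end up until its foot is clear of the strip, while the lip is still on the rail, and only then lift the lip off the rail. Set it down gently, upright, in the middle of the square bench mat and let go; leave the longer bin hanging where it is.

Things in the scene. Friction and masses are not known exactly. Their poses are not given: they have to be found in the camera images.
- rack: Aluminium rack fixed to the worktop, origin on the worktop under the rail, x away from the robot. Rail along y: x -4 to 4 mm, top edge z 125, 20 high. Keeper strip below: x -12.5 to -4.5, z 84.5 to 98.5 mm; the bins' backs lean on it. Two slim uprights, y +-118, 130 high. Bins hang on its -x side at y +56 and -56; which is where varies.
- short_bin: Bin to take down: open, empty, grey, 90 mm deep (x -90 to 0), 84 wide, 60 high, walls 4, about 0.13 kg. Origin: middle of its lower back edge, x to its back, z up; hangs level, underside 69 mm up. A rib low on the back (to x 8, z 4 to 8) sits 7 mm below the keeper strip, so a straight lift jams. Front up (positive turn about its y) by 20 to 25 degrees frees it.
- short_lip (a point): Underside of the short bin's lip, on the rail's top: bin frame x 8, y 0, z 56 mm. The lip, 60 mm wide, reaches over the rail from x 0 to 20 mm, with a down-turned tongue behind the rail (x 16 to 20 mm, down to z 42 mm). Turn the bin about the tongue's lower edge (x 16, z 42 mm): there is room for it; then lift straight up.
- short_grip (a point): Middle of the short bin's thick front rim, the place to grip: bin frame x -84, y 0, z 48 mm. The rim is 12 mm thick (x -90 to -78 mm), 24 mm high (z 36 to 60 mm) and 84 mm wide; pinch it from above with one finger inside the bin, closing along the bin's x.
- short_mid (a point): Centre of the short bin's underside: bin frame x -45, y 0, z 0 mm.
- long_bin: Bin to leave alone: like the short bin in all else but 130 mm deep, so it reaches 40 mm farther towards the robot. Origin: middle of its lower back edge, axes as the short bin's.
- mat: Flat square bench mat, pale grey with a white border, 180 x 180 mm, 4 mm thick, fixed on the worktop to the right of the rack and nearer the robot. Origin at the centre of its underside, z up.
Mind the look-alikes: they are no part of the job. What is shaped like the short_bin but yellow is not meant.

How it is judged:
By the outcome, as a careful person would: the job done as asked, in the order asked, and still so for the second after the job is handed in, with the robot touching nothing.
It also fails if it takes over 45 s, if anything falls off the work surface, if the arm or the gripper's body presses on something with over 40 N, if the wrist force passes 120 N, or if a joint passes its speed limit or range.

## Working session

There is one attempt and no reset: what is moved stays moved. The work goes in short steps, Python scripts to look and compute and a tool call to move; the robot and the scene stay as the last step left them, time stands still between calls to the robot, and variables do not carry over. Pictures are saved under pics/ and viewed, at most 10 in all, crops included, and the job is handed in when it is done.

Besides the shell and the picture viewer there is one more tool, called as name(argument=value, ...) on one line, values as JSON. jog_arm: Moves the arm, as the interface text tells. Its arguments: {"type":"object","properties":{"increments":{"type":"array"}},"required":["increments"]}

```bash
mkdir -p pics; ls; cat > h.py <<'E'
import numpy as np, cv2
from workcell import get_obs, get_image, job, models
from scipy.spatial.transform import Rotation as R
def cloud(im):
    d=im["depth"]; v,u=np.mgrid[0:400,0:640]
    p=np.stack([(u-im["cx"])/im["fx"]*d,-(v-im["cy"])/im["fy"]*d,-d,np.ones_like(d)],-1)
    w=(p@np.array(im["cam_to_world"]).T)[...,:3]; w[d==0]=np.nan
    return w
E
python3 - <<'E'
from h import *
a=get_image("scene"); b=get_image("top")
for n,i in(("scene",a),("top",b)):
    cv2.imwrite(f"pics/{n}0.png",i["pixels"]); np.save(n+"0.npy",cloud(i)); print(n,np.round(i["cam_to_world"],2).tolist(),i["fx"],[k for k in i])
    for t in("short_bin","long_bin","mat","rack","short_grip"):
        print(t,[(np.round(r["centre"]).tolist(),round(r["p"],2)) for r in models.look_for(t,n)[:4]])
o=get_obs();print(o["t"],o["ee_pos"],o["orientation"],o["width"],R.from_rotvec(o["orientation"]).as_matrix().round(3).tolist())
E
```

```text
pics
scene [[0.77, 0.35, -0.54, 69.9], [-0.64, 0.4, -0.65, -581.74], [-0.02, 0.85, 0.53, 558.13], [0.0, 0.0, 0.0, 1.0]] 367.45449128674875 ['pixels', 'depth', 'fx', 'fy', 'cx', 'cy', 'cam_to_world']
short_bin [([569.0, 76.0, 112.0], 0.95), ([384.0, -38.0, 37.0], 0.75)]
long_bin [([547.0, 202.0, 113.0], 0.86)]
mat [([460.0, -261.0, 4.0], 0.64)]
rack [([620.0, 28.0, 49.0], 0.63)]
short_grip [([386.0, -41.0, 39.0], 0.89), ([568.0, 76.0, 110.0], 0.62), ([460.0, -261.0, 4.0], 0.49)]
top [[-0.01, 0.99, -0.11, 463.85], [-1.0, -0.0, 0.02, -30.26], [0.02, 0.11, 0.99, 963.73], [0.0, 0.0, 0.0, 1.0]] 367.6911785806732 ['pixels', 'depth', 'fx', 'fy', 'cx', 'cy', 'cam_to_world']
short_bin [([577.0, 97.0, 90.0], 0.75)]
long_bin [([577.0, 216.0, 91.0], 0.79)]
mat [([465.0, -245.0, 3.0], 0.61)]
rack [([628.0, 44.0, 88.0], 0.74), ([580.0, 96.0, 89.0], 0.4)]
short_grip [([385.0, -20.0, 2.0], 0.91), ([579.0, 97.0, 85.0], 0.7)]
0.6 [166.55390707 602.36730075 222.69815093] [ 4.22481740e-01  3.11303556e+00 -1.45351120e-05] 88.01379164686422 [[-0.964, 0.267, 0.0], [0.267, 0.964, -0.0], [-0.0, -0.0, -1.0]]
```

View pics/scene0.png

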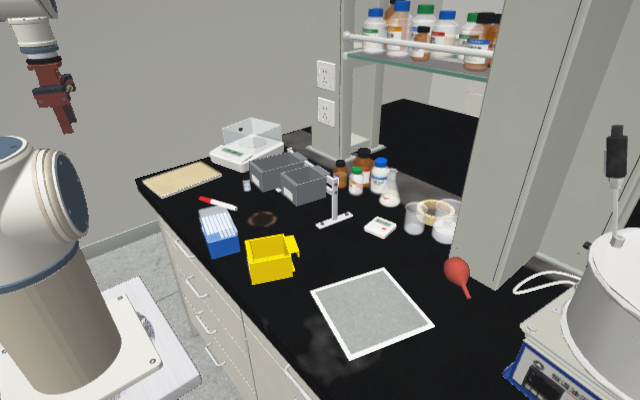

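View pics/top0.png

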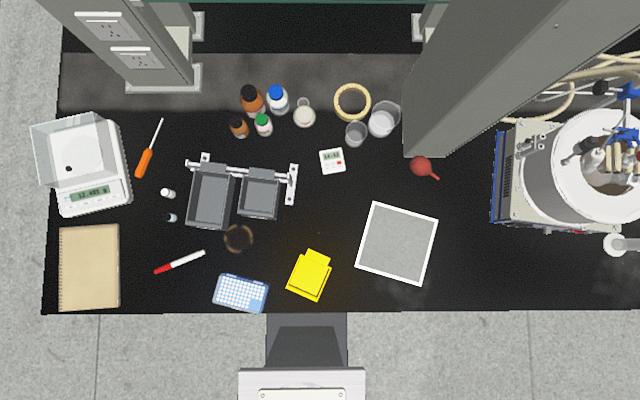

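The scene and top pictures show three candidates. The short grey bin is at top (259,195) / scene (305,185), the longer grey bin at top (210,197) / scene (278,170), and the yellow look-alike at top (310,275) / scene (270,258). I choose the short grey one. The mat is at top (397,243). Next is a close crop and the rim geometry.

```bash
python3 - <<'E'
from h import *
a=cv2.imread("pics/top0.png"); cv2.imwrite("pics/crop0.png",cv2.resize(a[140:240,175:310],None,fx=5.5,fy=5.5,interpolation=cv2.INTER_CUBIC))
for n in("top","scene"):
    w=np.load(n+"0.npy"); im=cv2.imread(f"pics/{n}0.png").astype(int)
    # rims
    reg=(abs(w[...,2]-129)<5)&(w[...,0]>450)&(w[...,0]<680)&(w[...,1]>10)&(w[...,1]<290)
    P=w[reg]; print(n,len(P))
    Q=np.round(P/4).astype(int)
    g=np.full((60,75),'.'); 
    for q in Q:
        i,j=(q[0]-112),72-q[1]
        if 0<=i<60 and 0<=j<75:g[i,j]='#'
    print("\n".join(f"{(112+i)*4} "+"".join(r) for i,r in list(enumerate(g))[::-1]))
    # mat
    m=(abs(w[...,2]-4)<6)&(w[...,1]<-120)&(w[...,1]>-400)&(w[...,0]>320)&(w[...,0]<620)&(im.min(-1)>110)
    k,l,s,c=cv2.connectedComponentsWithStats(m.astype(np.uint8)); b=1+np.argmax(s[1:,4])
    r=cv2.minAreaRect(w[l==b][:,:2].astype(np.float32)); print("mat",r,np.median(w[l==b][:,2]))
E
```

```text
top 1469
684 ...........................................................................
680 ...........................................................................
676 ...........................................................................
672 ...........................................................................
668 ...........................................................................
664 ...........................................................................
660 ...........................................................................
656 ......##...................................................................
652 ......##.#..#..#####.......................................................
648 ......######.#################.............................................
644 ......##.######################............................................
640 .......#.......#################.#.........................................
636 ............#.#################.#######.##.##########......................
632 ............##################.#.##############
[... 8069 characters left out ...]
................
472 ...........................................................................
468 ...........................................................................
464 ...........................................................................
460 ...........................................................................
456 ...........................................................................
452 ...........................................................................
448 ...........................................................................
mat ((468.6989440917969, -245.9740753173828), (186.6376495361328, 184.37112426757812), 73.35517120361328) 3.708681820528682
```

View pics/crop0.png

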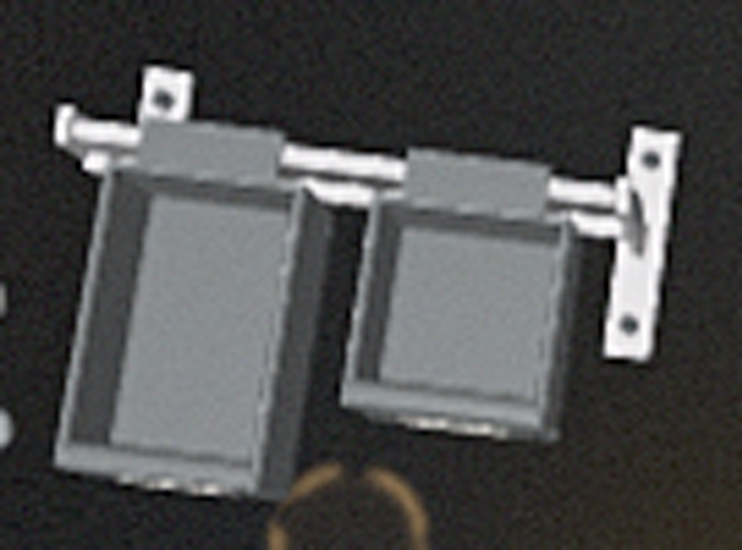

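The crop confirms it: the short grey bin hangs on the right of the rack, its front rim at crop (450,405), with the long bin to its left. Next I fit the bins' pose to the rim points.

```bash
python3 - <<'E'
from h import *
from scipy.spatial import cKDTree
from scipy.optimize import minimize
def rimmodel(L,y0):
    x,y=np.meshgrid(np.arange(-L,21,1.),np.arange(-42,42.5,1))
    k=((x<=0)&((abs(y)>=38)|(x>=-4)|(x<=-L+12)))|((x>0)&(abs(y)<=30))
    return np.c_[x[k],y[k]+y0]
M=np.r_[rimmodel(130,56),rimmodel(90,-56)]
for n in("top","scene"):
    w=np.load(n+"0.npy")
    P=w[(abs(w[...,2]-129)<6)&(w[...,0]>490)&(w[...,0]<660)&(w[...,1]>40)&(w[...,1]<265)]
    def place(q,m): c,s=np.cos(q[2]),np.sin(q[2]); return m@np.array([[c,s],[-s,c]])+q[:2]
    def f(q):
        m=place(q,M)
        d=cKDTree(m).query(P[:,:2])[0]; e=cKDTree(P[:,:2]).query(m)[0]
        return np.minimum(d,8).mean()+np.minimum(e,8).mean()
    r=min((minimize(f,[620+a,150,t],method="Nelder-Mead",options=dict(initial_simplex=[[620+a,150,t],[630+a,150,t],[620+a,160,t],[620+a,150,t+.05]])) for a in(0,6) for t in(-.17,-.1)),key=lambda r:r.fun)
    q=r.x; print(n,"bin-back mid",q.round(3),np.degrees(q[2]),r.fun)
    for nm,p in(("grip",[-84,-56]),("origin",[0,-56]),("frontL",[-90,-14]),("frontR",[-90,-98])): print(nm,place(q,np.array([p]))[0].round(1))
    z=P[:,2]; loc=(P[:,:2]-q[:2])@np.array([[np.cos(q[2]),-np.sin(q[2])],[np.sin(q[2]),np.cos(q[2])]])
    fr=(abs(loc[:,0]+84)<5)&(abs(loc[:,1]+56)<35); print("rim z",np.median(z[fr]),fr.sum())
E
```

```text
top bin-back mid [ 6.22698e+02  1.44680e+02 -1.32000e-01] -7.578796089109218 1.9119127894544259
grip [532.  100.2]
origin [615.3  89.2]
frontL [531.6 142.7]
frontR [520.6  59.4]
rim z 131.21301791023757 137
scene bin-back mid [ 6.24684e+02  1.43385e+02 -1.28000e-01] -7.317443908246548 2.4008126401063525
grip [534.2  98.5]
origin [617.6  87.8]
frontL [533.6 141. ]
frontR [522.9  57.6]
rim z 129.81139401774936 69
```

jog_arm(increments=[0, 0, 0, -40.6, -32.2, 1.5, 100, 0, 0, 0, -40.6, -32.2, 1.5, 100, 0, 0, 0, -40.6, -32.2, 1.5, 100, 0, 0, 0, -40.6, -32.2, 1.5, 100, 0, 0, 0, -40.6, -32.2, 1.5, 100, 0, 0, 0, -40.6, -32.2, 1.5, 100, 0, 0, 0, -40.6, -32.2, 1.5, 100, 0, 0, 0, -40.6, -32.2, 1.5, 100, 0, 0, 0, -40.6, -32.2, 1.5, 100, 0, 0, 0, -40.6, -32.2, 1.5, 100, 0, 0, 0, -40.6, -32.2, 1.5, 100, 0, 0, 0, -40.6, -32.2, 1.5, 100])

```text
t: 2.1
ee_pos: [534.2, 98.6, 204.9]
orientation: [0.423, 3.112, 0.0]
ft_force: [1.0, 0.4, -0.1]
width: 87.9
grasp_force: 0.0
```

jog_arm(increments=[0, 0, 10.2, 0, 0, 0, 100, 0, 0, 10.2, 0, 0, 0, 100, 0, 0, 10.2, 0, 0, 0, 100, 0, 0, 10.2, 0, 0, 0, 100, 0, 0, 10.2, 0, 0, 0, 100, 0, 0, 10.2, 0, 0, 0, 100, 0, 0, 10.2, 0, 0, 0, 100, 0, 0, 10.2, 0, 0, 0, 100, 0, 0, 0, 0, 0, 0, 100])

```text
t: 3.22
ee_pos: [533.2, 100.1, 204.8]
orientation: [2.352, 2.082, 0.0]
ft_force: [0.9, -0.1, -0.4]
width: 87.9
grasp_force: 0.0
```

```bash
cat >> h.py <<'E'
def to(p,yaw,tilt=0):
    "remaining turn (deg) and shift (mm) in tool axes to TCP p, tool y along bin x at yaw, tilted front-up by tilt (deg)"
    o=get_obs(); r=R.from_rotvec(o["orientation"]); c,s=np.cos(np.radians(yaw)),np.sin(np.radians(yaw))
    T=R.from_euler("z",yaw,degrees=True)*R.from_euler("y",tilt,degrees=True)*R.from_matrix([[0,1,0],[1,0,0],[0,0,-1]])
    print("t",round(o["t"],2),"pos",o["ee_pos"].round(1),"q",np.round(o["qpos"],2),"w",round(o["width"],1),"F",np.round(o["ft_force"],1),"grip",round(float(np.max(o["grasp_force"])),1))
    print("turn",np.degrees((r.inv()*T).as_rotvec()).round(2),"shift",r.inv().apply(np.array(p)-o["ee_pos"]).round(1))
E
python3 - <<'E'
from h import *
to([533,99.5,98],-7.45)
im=get_image("top"); np.save("top1.npy",cloud(im)); cv2.imwrite("pics/top1.png",cv2.resize(im["pixels"][100:260,160:360],None,fx=4,fy=4-.3))
E
```

```text
t 3.23 pos [533.2 100.1 204.8] q [ 0.16  0.33  1.83 -0.    0.99  0.29] w 87.9 F [ 0.9 -0.1 -0.4] grip 0.0
turn [ 0.01 -0.    0.49] shift [-6.000e-01 -1.000e-01  1.068e+02]
```

View pics/top1.png

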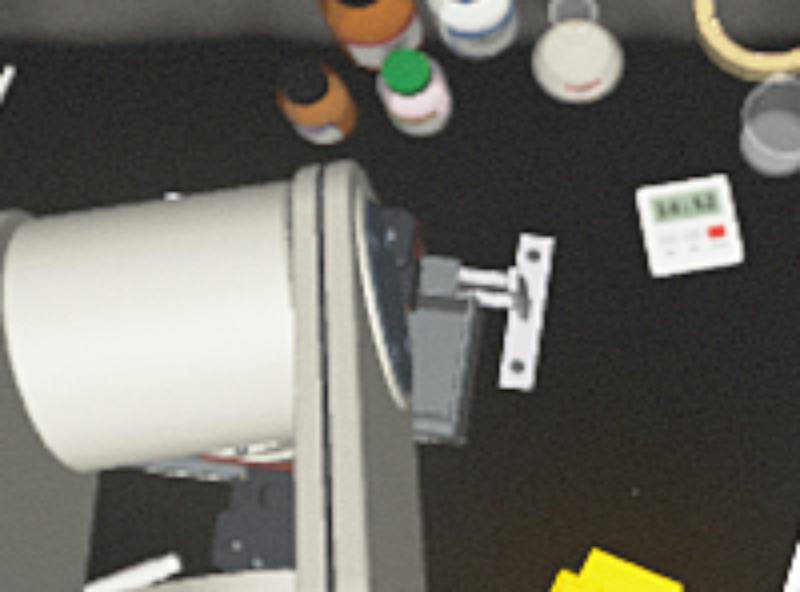

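The top view is mostly hidden by the arm. Only the right part of the short bin shows, around (445,360). I lower the tool to just above the rim and check from the scene camera.

jog_arm(increments=[0, 0, 0.5, 0, 0, 30, 100, 0, 0, 0, 0, 0, 30, 100, 0, 0, 0, 0, 0, 0, 100])

```text
t: 3.65
ee_pos: [531.5, 99.8, 142.9]
orientation: [-2.358, -2.072, 0.006]
ft_force: [0.5, 0.9, 0.2]
width: 88.0
grasp_force: 0.0
```

```bash
python3 - <<'E'
from h import *
to([533,99.5,98],-7.45)
im=get_image("scene"); cv2.imwrite("pics/s1.png",cv2.resize(im["pixels"][110:220,230:380],None,fx=5,fy=5,interpolation=cv2.INTER_CUBIC))
E
```

```text
t 3.65 pos [531.5  99.8 142.9] q [ 0.16  0.41  1.87 -0.    0.86  0.29] w 88.0 F [0.5 0.9 0.2] grip 0.0
turn [-0.25  0.08  0.05] shift [-0.1  1.7 44.9]
```

View pics/s1.png

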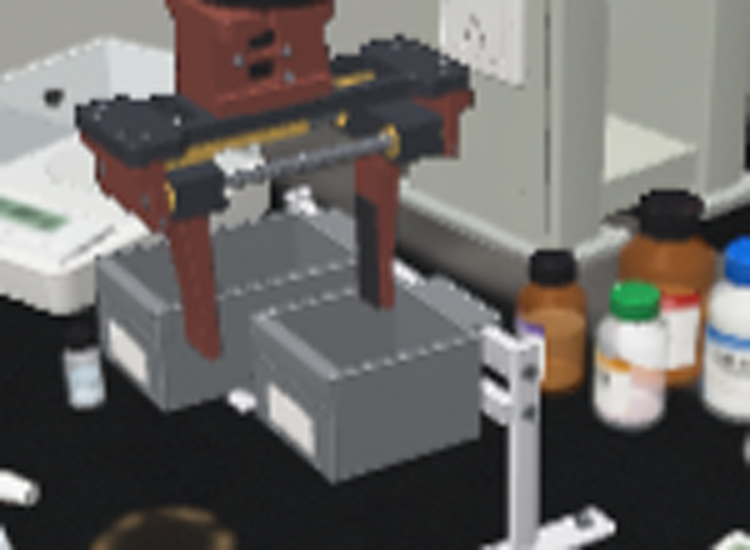

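The fingers straddle the front rim: the outer finger is at (205,350), the inner one at (380,300), and the rim runs between them at (290,345). I go down and close.

jog_arm(increments=[0, 0, 0, 0, 1.2, 15, 100, 0, 0, 0, 0, 0, 15, 100, 0, 0, 0, 0, 0, 14, 100, 0, 0, 0, 0, 0, 0, 100])

```text
t: 4.2
ee_pos: [533.3, 99.8, 99.3]
orientation: [-2.362, -2.069, 0.004]
ft_force: [-0.1, -0.1, 0.6]
width: 87.9
grasp_force: 0.0
```

jog_arm(increments=[0, 0, 0, 0, 0, 0, 40, 0, 0, 0, 0, 0, 0, 25, 0, 0, 0, 0, 0, 0, 18, 0, 0, 0, 0, 0, 0, 10, 0, 0, 0, 0, 0, 0, 0, 0, 0, 0, 0, 0, 0, 0, 0, 0, 0, 0, 0, 0, 0])

```text
t: 5.08
ee_pos: [534.3, 100.0, 100.7]
orientation: [2.363, 2.07, 0.0]
ft_force: [-0.2, -0.2, -0.1]
width: 21.2
grasp_force: 0.0
```

```bash
python3 - <<'E'
from h import *
to([533,99.5,98],-7.45)
E
```

```text
t 5.08 pos [534.3 100.  100.7] q [0.16 0.48 1.89 0.   0.77 0.29] w 21.2 F [-0.2 -0.2 -0.1] grip 0.0
turn [ 0.   -0.   -0.11] shift [-0.6 -1.3  2.7]
```

jog_arm(increments=[0, 0, 0, 0, -0.5, 0, 0, 0, 0, 0, 0, 0, 0, 0, 0, 0, 0, 0, 0, 0, 0, 0, 0, 0, 0, 0, 0, 0])

```text
t: 5.58
ee_pos: [534.6, 99.9, 100.5]
orientation: [2.362, 2.07, 0.001]
ft_force: [5.3, -1.6, -5.2]
width: 11.9
grasp_force: 29.9
```

```bash
python3 - <<'E'
from h import *
to([533,99.5,98],-7.45)
# tilt plan: pivot tongue edge, tool frame offset from TCP
th=np.arange(0,27,2.)
# bin frame: TCP at (-84, 29+z err) ; pivot (16,42)
E
```

```text
t 5.58 pos [534.6  99.9 100.5] q [ 0.16  0.48  1.89 -0.    0.77  0.3 ] w 11.9 F [ 5.3 -1.6 -5.2] grip 29.9
turn [ 0.07 -0.01 -0.11] shift [-0.7 -1.6  2.5]
```

The rim is gripped (width 11.9 mm against the 12 mm given). I tilt about the tongue edge in small rows and check partway.

jog_arm(increments=[2.3, 0, 0, 0, -0.34, -4.02, 0, 2.3, 0, 0, 0, -0.34, -4.02, 0, 2.3, 0, 0, 0, -0.34, -4.02, 0, 2.3, 0, 0, 0, -0.34, -4.02, 0, 0, 0, 0, 0, 0, 0, 0])

```text
t: 6.2
ee_pos: [533.9, 100.0, 116.7]
orientation: [-2.27, -1.988, 0.159]
ft_force: [-0.2, 0.0, -2.1]
width: 11.8
grasp_force: 30.0
```

```bash
cat >> h.py <<'E'
def tiltcheck(tilt,yaw=-7.36,p0=(534.6,99.9,100.5)):
    Z=R.from_euler("z",yaw,degrees=True); B=Z*R.from_euler("y",tilt,degrees=True); v=np.array([-100,0,-10.5])
    to(np.array(p0)-Z.apply(v)+B.apply(v),yaw,tilt)
E
python3 - <<'E'
from h import *
tiltcheck(9.2)
E
```

```text
t 6.2 pos [533.9 100.  116.7] q [0.14 0.52 1.78 0.05 1.   0.24] w 11.8 F [-0.2  0.  -2.1] grip 30.0
turn [ 0.02 -0.04 -0.21] shift [ 0.   0.3 -0. ]
```

Tracking is within 0.3 mm and the forces are small, so I carry on to 23 degrees.

jog_arm(increments=[2.3, 0, 0, 0, -0.34, -4.02, 0, 2.3, 0, 0, 0, -0.34, -4.02, 0, 2.3, 0, 0, 0, -0.34, -4.02, 0, 2.3, 0, 0, 0, -0.34, -4.02, 0, 2.3, 0, 0, 0, -0.34, -4.02, 0, 2.3, 0, 0, 0, -0.34, -4.02, 0, 0, 0, 0, 0, 0, 0, 0, 0, 0, 0, 0, 0, 0, 0])

```text
t: 7.2
ee_pos: [537.4, 99.4, 140.1]
orientation: [-2.118, -1.856, 0.377]
ft_force: [2.1, -0.4, -1.6]
width: 11.4
grasp_force: 30.0
```

```bash
python3 - <<'E'
from h import *
tiltcheck(23)
im=get_image("scene"); cv2.imwrite("pics/s2.png",cv2.resize(im["pixels"][90:220,230:380],None,fx=4.5,fy=4.5,interpolation=cv2.INTER_CUBIC))
o=get_obs(); r=R.from_rotvec(o["orientation"]); print("tool-frame of world up:",r.inv().apply([0,0,1]).round(4), "rack +x:",r.inv().apply([np.cos(.1285),-np.sin(.1285),0]).round(4))
E
```

```text
t 7.2 pos [537.4  99.4 140.1] q [0.11 0.6  1.61 0.1  1.32 0.2 ] w 11.4 F [ 2.1 -0.4 -1.6] grip 30.0
turn [ 0.06 -0.06 -0.18] shift [ 0.1  0.8 -0.6]
tool-frame of world up: [-2.000e-04 -3.898e-01 -9.209e-01] rack +x: [ 0.0033  0.9209 -0.3898]
```

View pics/s2.png

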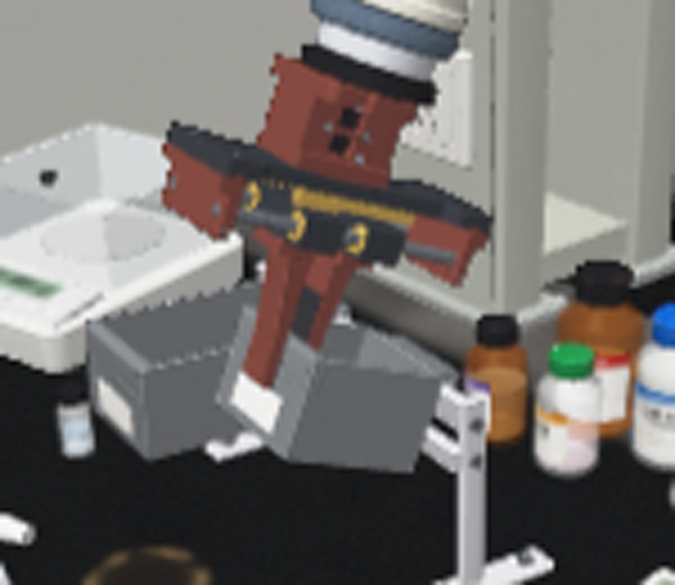

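The picture shows the bin tilted front-up with its lip still at the rail (445,385), and the long bin unmoved. I measure the bin's actual tilt from its front face and floor.

```bash
python3 - <<'E'
from h import *
im=get_image("scene"); w=cloud(im)
O=np.array([616.8,88.5,69]); Z=R.from_euler("z",-7.4,degrees=True)
b=Z.inv().apply((w-O).reshape(-1,3)).reshape(w.shape)
m=(abs(b[...,1])<52)&(b[...,0]>-110)&(b[...,0]<30)&(b[...,2]>-20)&(b[...,2]<110)
m&=im["pixels"].astype(int).max(-1)-im["pixels"].astype(int).min(-1)<14
# side face: top and bottom edge; by x bins
s=b[m&(b[...,1]<-36)]
for x in range(-95,15,10):
    k=s[abs(s[:,0]-x)<5]
    if len(k)>3: print(x,"side z",k[:,2].min().round(1),k[:,2].max().round(1),"y",np.median(k[:,1]).round(1))
n=np.cross(b[2:,1:-1]-b[:-2,1:-1],b[1:-1,2:]-b[1:-1,:-2]); n/=np.linalg.norm(n,axis=-1,keepdims=True)
f=m[1:-1,1:-1]&(abs(n[...,0])>.8)&(abs(n[...,1])<.3)&(b[1:-1,1:-1,0]<-40)
q=n[f]; print(f.sum(),np.median(np.degrees(np.arctan2(q[:,2],q[:,0])+0)),np.median(np.degrees(np.arctan(q[:,2]/q[:,0]))))
E
```

```text
-95 side z 46.3 60.1 y -40.0
-85 side z 41.6 84.0 y -40.5
-75 side z 39.9 98.1 y -40.5
-65 side z 32.0 97.8 y -40.8
-55 side z 29.4 94.9 y -40.7
-45 side z 25.7 89.7 y -40.3
-35 side z 19.2 87.1 y -41.1
-25 side z 15.9 80.5 y -40.9
-15 side z 14.8 78.1 y -40.8
-5 side z 19.1 73.1 y -40.9
5 side z 16.0 68.7 y -41.7
216 155.89832969225748 -20.127030422983204
```

The bin itself is at about 20.5°, because the rim slipped a little in the grip. I tilt about 3.5° more around the same pivot and measure again.

jog_arm(increments=[1.75, 0, 0, 0, -0.27, -3.06, 0, 1.75, 0, 0, 0, -0.27, -3.06, 0, 0, 0, 0, 0, 0, 0, 0, 0, 0, 0, 0, 0, 0, 0])

```text
t: 7.8
ee_pos: [539.3, 99.3, 146.2]
orientation: [-2.078, -1.82, 0.428]
ft_force: [0.9, -0.5, -1.7]
width: 12.1
grasp_force: 30.0
```

```bash
cat >> h.py <<'E'
def bintilt():
    im=get_image("scene"); w=cloud(im)
    O=np.array([616.8,88.5,69]); Z=R.from_euler("z",-7.4,degrees=True)
    b=Z.inv().apply((w-O).reshape(-1,3)).reshape(w.shape)
    m=(abs(b[...,1]+41)<5)&(b[...,0]>-110)&(b[...,0]<30)&(b[...,2]>-20)&(b[...,2]<140)
    m&=im["pixels"].astype(int).max(-1)-im["pixels"].astype(int).min(-1)<14
    s=b[m]; X=[];lo=[];hi=[]
    for x in range(-70,-12,4):
        k=s[abs(s[:,0]-x)<2,2]
        if len(k)>4: X.append(x);lo.append(k.min());hi.append(k.max())
    for e in(lo,hi): f=np.polyfit(X,e,1); print("tilt",np.degrees(np.arctan(-f[0])).round(1),"z at x=0:",f[1].round(1))
    return im
E
python3 - <<'E'
from h import *
tiltcheck(26.5); bintilt()
E
```

```text
t 7.8 pos [539.3  99.3 146.2] q [0.1  0.63 1.56 0.1  1.4  0.19] w 12.1 F [ 0.9 -0.5 -1.7] grip 30.0
turn [ 0.02 -0.08 -0.17] shift [ 0.   1.  -0.5]
tilt 24.8 z at x=0: 8.4
tilt 27.4 z at x=0: 71.0
```

Tilt is about 25° by the lower and upper side edges, and forces are near zero. I lift straight up, with a slight +x offset to free the tongue from the rail.

jog_arm(increments=[0, 0, 0, 0, -0.9, -4, 0, 0, 0, 0, 0, -1.8, -3.6, 0, 0, 0, 0, 0, 0, 0, 0])

```text
t: 8.22
ee_pos: [540.8, 99.2, 154.9]
orientation: [-2.078, -1.821, 0.428]
ft_force: [-0.4, -0.0, -1.9]
width: 11.6
grasp_force: 30.0
```

jog_arm(increments=[0, 0, 0, 0, -1.8, -3.6, 0, 0, 0, 0, 0, -1.8, -3.6, 0, 0, 0, 0, 0, -1.8, -3.6, 0, 0, 0, 0, 0, -1.8, -3.6, 0, 0, 0, 0, 0, -1.8, -3.6, 0])

```text
t: 8.85
ee_pos: [540.6, 99.1, 174.8]
orientation: [-2.078, -1.82, 0.429]
ft_force: [-0.5, -0.3, -0.8]
width: 12.0
grasp_force: 30.0
```

jog_arm(increments=[0, 0, 0, 0, -5.4, -10.7, 0, 0, 0, 0, 0, -5.4, -10.7, 0, 0, 0, 0, 0, -5.4, -10.7, 0, 0, 0, 0, 0, -5.4, -10.7, 0, 0, 0, 0, 0, -5.4, -10.7, 0, 0, 0, 0, 0, 0, 0, 0])

```text
t: 9.6
ee_pos: [540.8, 99.2, 235.6]
orientation: [-2.079, -1.821, 0.426]
ft_force: [0.4, -0.0, -1.4]
width: 11.9
grasp_force: 30.0
```

```bash
python3 - <<'E'
from h import *
im=get_image("scene"); cv2.imwrite("pics/s3.png",cv2.resize(im["pixels"][60:220,220:400],None,fx=3.6,fy=3.6,interpolation=cv2.INTER_CUBIC))
# face plan: level tool, bin yaw psi=-16.75, centre at mat (466.5,-247.7)
for psi in(-16.75,-106.75,73.25):
    Z=R.from_euler("z",psi,degrees=True)
    g=np.array([466.5,-247.7,0])+Z.apply([-39,0,0]); print(psi,"TCP xy",g.round(1),np.hypot(*g[:2]).round())
    to(g+[0,0,150],psi)
E
```

```text
-16.75 TCP xy [ 429.2 -236.5    0. ] 490.0
t 9.65 pos [540.5  99.1 234.8] q [0.1  0.53 1.51 0.1  1.56 0.21] w 12.0 F [ 0.3 -0.7 -2.1] grip 30.0
turn [-26.39   2.11   9.03] shift [-347.4  -21.5  105.4]
-106.75 TCP xy [ 477.7 -210.4    0. ] 522.0
t 9.65 pos [540.5  99.1 234.8] q [0.1  0.53 1.51 0.1  1.56 0.21] w 12.0 F [ 0.3 -0.7 -2.1] grip 30.0
turn [-19.45  22.84  97.23] shift [-315.1   18.5   85.5]
73.25 TCP xy [ 455.3 -285.     0. ] 537.0
t 9.65 pos [540.5  99.1 234.8] q [0.1  0.53 1.51 0.1  1.56 0.21] w 12.0 F [ 0.3 -0.7 -2.1] grip 30.0
turn [-21.87 -18.63 -79.27] shift [-392.1    7.4   91. ]
```

View pics/s3.png

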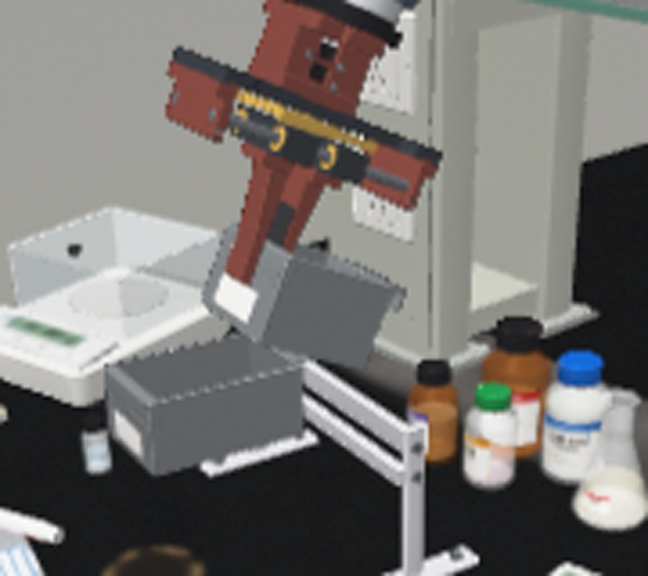

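The bin is free of the rack, tilted in the gripper at (310,290), and the long bin still hangs at (205,410). I carry it over to the mat, then level it.

jog_arm(increments=[0, 0, 0, -34.7, -2, 0, 0, 0, 0, 0, -34.7, -2, 0, 0, 0, 0, 0, -34.7, -2, 0, 0, 0, 0, 0, -34.7, -2, 0, 0, 0, 0, 0, -34.7, -2, 0, 0, 0, 0, 0, -34.7, -2, 0, 0, 0, 0, 0, -34.7, -2, 0, 0, 0, 0, 0, -34.7, -2, 0, 0, 0, 0, 0, -34.7, -2, 0, 0, 0, 0, 0, -34.7, -2, 0, 0, 0, 0, 0, 0, 0, 0, 0])

```text
t: 11.02
ee_pos: [476.2, -244.1, 242.8]
orientation: [-2.079, -1.817, 0.428]
ft_force: [-0.4, 0.2, -2.5]
width: 11.9
grasp_force: 30.0
```

jog_arm(increments=[-4.4, 0, 0, 0, 0, 0, 0, -4.4, 0, 0, 0, 0, 0, 0, -4.4, 0, 0, 0, 0, 0, 0, -4.4, 0, 0, 0, 0, 0, 0, -4.4, 0, 0, 0, 0, 0, 0, -4.4, 0, 0, 0, 0, 0, 0, 0, 0, 4.6, 0, 0, 0, 0, 0, 0, 4.6, 0, 0, 0, 0, 0, 0, 0, 0, 0, 0, 0, 0, 0, 0, 0, 0, 0, 0])

```text
t: 12.28
ee_pos: [476.8, -241.9, 243.1]
orientation: [-2.518, -1.875, 0.002]
ft_force: [-0.1, 0.5, -1.8]
width: 11.5
grasp_force: 30.0
```

```bash
cat >> h.py <<'E'
def held():
    "grey bin points seen by both cameras, in frame of tool-yaw at TCP"
    o=get_obs(); r=R.from_rotvec(o["orientation"]); y=r.as_matrix()[:,1]; Z=R.from_euler("z",np.arctan2(y[1],y[0]))
    for n in("scene","top"):
        im=get_image(n); cv2.imwrite(f"pics/{n}_h.png",im["pixels"])
        px=im["pixels"].astype(int); w=cloud(im); b=Z.inv().apply((w-o["ee_pos"]).reshape(-1,3)).reshape(w.shape)
        m=(px.max(-1)-px.min(-1)<14)&(abs(b[...,1])<55)&(b[...,0]>-15)&(b[...,0]<115)&(b[...,2]>-60)&(b[...,2]<50)
        s=b[m]; print(n,len(s))
        for x in range(-8,112,8):
            k=s[abs(s[:,0]-x)<4]
            if len(k)>4: print(x,"z",np.percentile(k[:,2],[1,99]).round(1),"y",np.percentile(k[:,1],[1,99]).round(1))
E
python3 - <<'E'
from h import *
to([429.2,-236.5,150],-16.75); held()
E
```

```text
t 12.28 pos [ 476.8 -241.9  243.1] q [-0.49  0.27  1.81 -0.    1.07 -0.2 ] w 11.5 F [-0.1  0.5 -1.8] grip 30.0
turn [-0.14 -0.    0.11] shift [ -8.5 -46.9  93.2]
scene 3228
-8 z [-28.5  29.7] y [-41.7  41.4]
0 z [-28.1  31.4] y [-42.4  40.3]
8 z [-27.7  49.2] y [-42.4   7.7]
16 z [-27.4  30.3] y [-42.4 -38.7]
24 z [-27.6  30.3] y [-42.4 -39.1]
32 z [-28.1  30.2] y [-42.7 -38.8]
40 z [-28.   30.3] y [-42.5 -38.7]
48 z [-27.2  30.1] y [-42.4 -37.6]
56 z [-28.3  30.2] y [-42.7  40.7]
64 z [-27.4  30.3] y [-42.1  40.9]
72 z [-25.6  30.1] y [-42.6  40.6]
80 z [-24.7  30.6] y [-42.2  40.2]
88 z [ 1.7 31.4] y [-40.1  31.9]
96 z [19.8 31. ] y [-29.8  29. ]
104 z [13.2 30.8] y [-29.5  26.2]
top 1189
-8 z [-26.3  31.7] y [10.  42.5]
0 z [-24.   32.8] y [ 9.5 42.7]
8 z [-26.9  42.9] y [ 0.9 42.8]
16 z [-27.8  31.9] y [ 1.7 42.8]
24 z [-27.7  32. ] y [ 3.6 42.6]
32 z [-28.6  31.4] y [ 3.4 42.7]
40 z [-27.8  30.9] y [ 3.6 42.6]
48 z [-27.7  32.1] y [ 2.4 42.7]
56 z [-27.9  30.5] y [-19.   42.7]
64 z [-28.2  31.1] y [-31.4  42.4]
72 z [-27.5  30.7] y [-34.   42.7]
80 z [-27.2  32.1] y [-33.1  42.5]
88 z [27.5 32.6] y [18.6 30.1]
96 z [14.9 32. ] y [12.1 30.1]
104 z [15.8 31.9] y [13.1 30. ]
```

View pics/scene_h.png

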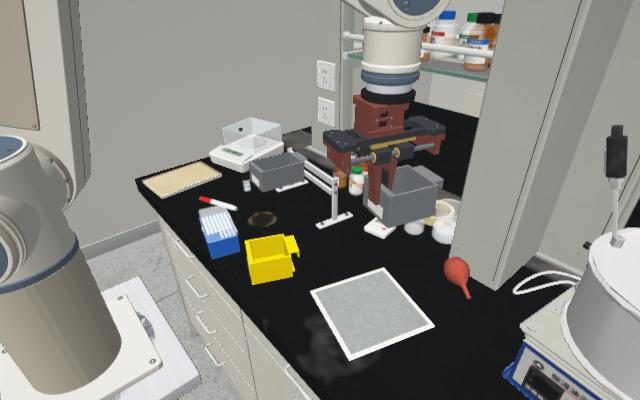

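The bin hangs level with the tool and has not slipped; its underside is about 29 mm below the TCP. I move over the mat centre and down to 30 mm above it.

jog_arm(increments=[0, 0, 0, -1.4, -7.8, 15, 0, 0, 0, 0, -1.4, -7.8, 20, 0, 0, 0, 0, -1.4, -7.8, 25, 0, 0, 0, 0, -1.4, -7.8, 30, 0, 0, 0, 0, -1.4, -7.8, 30, 0, 0, 0, 0, -1.4, -7.8, 30, 0, 0, 0, 0, 0, 0, 20, 0, 0, 0, 0, 0, 0, 10, 0, 0, 0, 0, 0, 0, 0, 0])

```text
t: 13.5
ee_pos: [428.7, -236.7, 62.8]
orientation: [-2.519, -1.873, 0.003]
ft_force: [0.1, -1.1, -0.2]
width: 11.7
grasp_force: 30.0
```

```bash
python3 - <<'E'
from h import *
to([429.2,-236.5,33.5],-16.75)
im=get_image("top"); cv2.imwrite("pics/t4.png",cv2.resize(im["pixels"][150:320,300:500],None,fx=3.5,fy=3.5,interpolation=cv2.INTER_CUBIC))
im=get_image("scene"); px=im["pixels"].astype(int); w=cloud(im)
o=get_obs(); b=R.from_euler("z",-16.75,degrees=True).inv().apply((w-[466.6,-247.6,0]).reshape(-1,3)).reshape(w.shape)
k=(px.max(-1)-px.min(-1)<14)&(abs(b[...,0])<120)&(abs(b[...,1])<120)&(b[...,2]<100)
lo=b[k&(b[...,2]>-2)&(b[...,2]<10)&(px.min(-1)>100)]; print("mat extents",np.percentile(lo,[1,99],axis=0).round(1).tolist())
hi=b[k&(b[...,2]>30)&(b[...,2]<100)&(abs(b[...,1])<60)]; print("bin",np.percentile(hi,[1,99],axis=0).round(1).tolist())
E
```

```text
t 13.5 pos [ 428.7 -236.7   62.8] q [-0.53  0.49  2.02 -0.    0.64 -0.24] w 11.7 F [ 0.1 -1.1 -0.2] grip 30.0
turn [-0.19 -0.   -0.  ] shift [ 0.3  0.5 29.3]
mat extents [[-89.8, -90.0, -0.1], [87.8, 87.2, 5.9]]
bin [[-45.3, -43.0, 35.6], [63.4, 39.5, 95.1]]
```

View pics/t4.png

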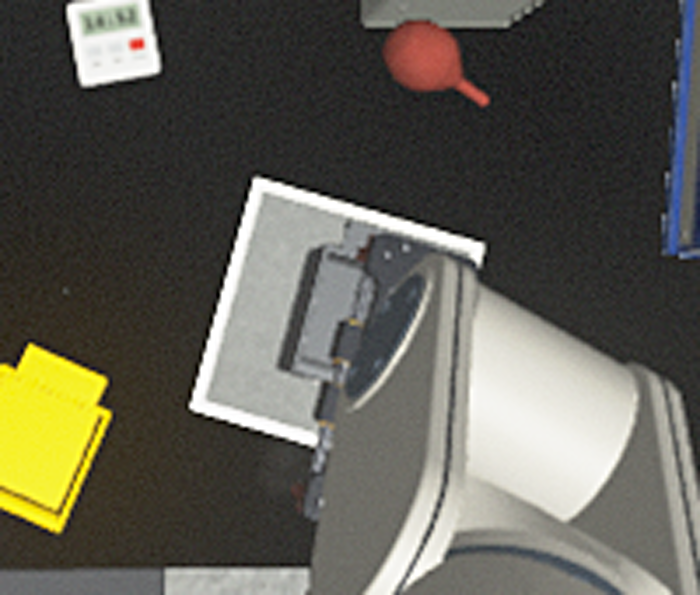

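The bin hangs over the middle of the mat, its rim at (330,310) inside the white border at (255,180) to (485,245). Bin and mat centres agree to about 2 mm. I lower it slowly.

jog_arm(increments=[0, 0, 0, 0, 0, 7, 0, 0, 0, 0, 0, 0, 7, 0, 0, 0, 0, 0, 0, 6, 0, 0, 0, 0, 0, 0, 4, 0, 0, 0, 0, 0, 0, 2, 0, 0, 0, 0, 0, 0, 1, 0, 0, 0, 0, 0, 0, 0, 0])

```text
t: 14.48
ee_pos: [429.3, -237.0, 36.5]
orientation: [-2.52, -1.873, 0.002]
ft_force: [0.7, 0.3, -2.4]
width: 11.7
grasp_force: 30.0
```

jog_arm(increments=[0, 0, 0, 0, 0, 0.5, 0, 0, 0, 0, 0, 0, 0.5, 0, 0, 0, 0, 0, 0, 0, 0])

```text
t: 14.85
ee_pos: [429.3, -237.0, 35.5]
orientation: [-2.52, -1.873, 0.002]
ft_force: [0.3, 0.4, -1.8]
width: 11.9
grasp_force: 30.0
```

jog_arm(increments=[0, 0, 0, 0, 0, 0.5, 0, 0, 0, 0, 0, 0, 0.5, 0, 0, 0, 0, 0, 0, 0, 0])

```text
t: 15.22
ee_pos: [429.2, -236.9, 34.4]
orientation: [-2.52, -1.873, 0.002]
ft_force: [-0.1, 0.1, -1.7]
width: 11.6
grasp_force: 30.0
```

jog_arm(increments=[0, 0, 0, 0, 0, 0.5, 0, 0, 0, 0, 0, 0, 0.5, 0, 0, 0, 0, 0, 0, 0, 0])

```text
t: 15.6
ee_pos: [429.3, -236.9, 33.4]
orientation: [-2.52, -1.873, 0.002]
ft_force: [-0.5, 0.3, -1.5]
width: 11.8
grasp_force: 30.0
```

jog_arm(increments=[0, 0, 0, 0, 0, 0.5, 0, 0, 0, 0, 0, 0, 0.5, 0, 0, 0, 0, 0, 0, 0, 0])

```text
t: 15.98
ee_pos: [429.2, -237.0, 33.1]
orientation: [-2.521, -1.873, 0.002]
ft_force: [-4.3, 1.1, 8.8]
width: 11.9
grasp_force: 30.0
```

```bash
python3 - <<'E'
from h import *
o=get_obs(); print(o["ft_force"],o["ee_pos"],o["joint_torque"]); held()
E
```

```text
[-4.32853958  1.1210736   8.81605359] [ 429.22451518 -236.97537534   33.09954653] [ 1.87955336e-01 -4.43526542e+01 -1.42606044e+01  5.65411476e-02
 -7.40895588e-01  1.27265518e-02]
scene 3102
-8 z [-31.2  29.2] y [-52.  52.]
0 z [-30.4  31.8] y [-54.3  50.7]
8 z [-30.3  48.6] y [-54.1   6.2]
16 z [-30.7  31.1] y [-54.4 -38.2]
24 z [-31.1  31. ] y [-54.5  39. ]
32 z [-30.5  31. ] y [-54.6  14.1]
40 z [-30.8  30.8] y [-53.4  27.3]
48 z [-30.7  30.2] y [-53.3  39.1]
56 z [-29.8  30.4] y [-53.5  40.1]
64 z [-30.4  30.6] y [-53.2  40.2]
72 z [-30.1  30.6] y [-53.5  39.9]
80 z [-30.2  31.2] y [-52.3  39.4]
88 z [-30.4  32.5] y [-53.6  26.9]
96 z [-31.  32.] y [-54.1  27.5]
104 z [-30.6  31.8] y [-54.2  26.4]
top 1033
-8 z [-31.2  32.5] y [11.1 54.2]
0 z [-31.4  33.3] y [14.3 53.6]
8 z [-31.4  31.1] y [ 7.7 54.7]
16 z [-31.9  32.3] y [10.6 54.5]
24 z [-32.2  31.8] y [10.1 53.6]
32 z [-32.5  31.6] y [10.8 53.4]
40 z [-30.7  30.4] y [-1.8 53.7]
48 z [-31.3  31.7] y [-8.1 54. ]
56 z [-31.6  32.7] y [-0.9 53.4]
64 z [-30.4  32.2] y [-8.2 54.2]
72 z [-30.5  31.9] y [ 2.9 53.5]
80 z [-31.9  32.6] y [ 6.1 53.6]
88 z [-31.3  32.3] y [18.1 53.6]
96 z [-31.9  32.6] y [-11.7  54. ]
104 z [-33.2  33.1] y [-24.1  54.5]
```

The bin has touched down with about 9 N. I open the fingers and rise straight up.

jog_arm(increments=[0, 0, 0, 0, 0, -0.3, 0, 0, 0, 0, 0, 0, 0, 20, 0, 0, 0, 0, 0, 0, 40, 0, 0, 0, 0, 0, 0, 50, 0, 0, 0, 0, 0, 0, 50])

```text
t: 16.7
ee_pos: [429.3, -237.0, 32.7]
orientation: [-2.52, -1.873, 0.002]
ft_force: [-0.3, -0.0, -0.2]
width: 42.7
grasp_force: 0.0
```

jog_arm(increments=[0, 0, 0, 0, 0, -5, 50, 0, 0, 0, 0, 0, -10, 50, 0, 0, 0, 0, 0, -20, 50, 0, 0, 0, 0, 0, -30, 50, 0, 0, 0, 0, 0, -30, 50, 0, 0, 0, 0, 0, -40, 50, 0, 0, 0, 30, -20, -30, 50, 0, 0, 0, 40, -30, 0, 50, 0, 0, 0, 40, -30, 0, 50, 0, 0, 0, 40, 0, 0, 50, 0, 0, 0, 40, 0, 0, 50, 0, 0, 0, 0, 0, 0, 50])

```text
t: 18.2
ee_pos: [408.3, -30.3, 198.6]
orientation: [-2.518, -1.878, 0.0]
ft_force: [0.2, -0.0, -0.2]
width: 43.8
grasp_force: 0.0
```

```bash
python3 - <<'E'
from h import *
o=get_obs(); print(o["t"],o["ee_pos"],o["ft_force"],o["width"])
im=get_image("top"); cv2.imwrite("pics/t5.png",im["pixels"]); px=im["pixels"].astype(int); w=cloud(im)
b=R.from_euler("z",-16.75,degrees=True).inv().apply((w-[466.6,-247.6,0]).reshape(-1,3)).reshape(w.shape)
k=(abs(b[...,0])<130)&(abs(b[...,1])<130)
hi=b[k&(b[...,2]>58)&(b[...,2]<72)]; print("bin",np.percentile(hi,[1,50,99],axis=0).round(1).tolist())
lo=b[k&(px.min(-1)>150)&(b[...,2]<10)]; print("mat",np.percentile(lo,[1,99],axis=0).round(1).tolist())
E
```

```text
18.2 [408.26581406 -30.28858133 198.62438942] [ 0.2401916  -0.03628997 -0.21259323] 43.83760168796104
bin [[-46.6, -41.6, 58.7], [28.5, -0.0, 63.3], [62.1, 41.8, 67.4]]
mat [[-91.0, -91.4, -0.8], [88.2, 88.0, 9.0]]
```

View pics/t5.png

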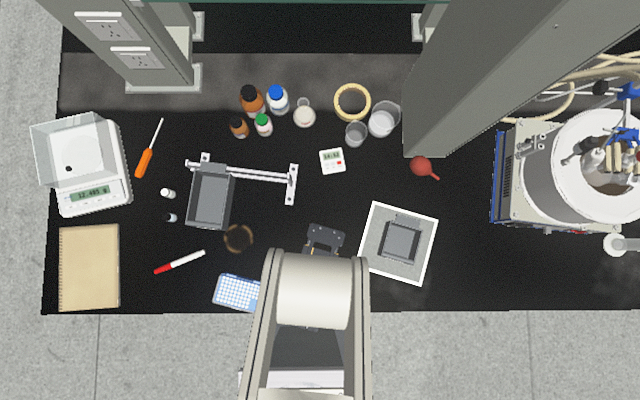

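The short bin stands upright in the middle of the mat at (402,240), within about 2 mm of its centre. The long bin still hangs at (210,197), and the arm is clear.

```bash
python3 -c "
from workcell import job
print(job.close_job())"
```

```text
the job is handed in; nothing more can be done
None
```

The short grey bin was tilted clear, lifted off the rail and set upright within about 2 mm of the mat's centre. The long bin still hangs in place, the arm is clear, and the job was handed in at about 18 s.

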